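Drive jammed centrifuge tube adapters out of their block and sort out the broken ones

TASK

Some tube adapters are jammed in the bores of the aluminium block: take up the drift rod and drive each of them right out with it, pushing on the tail from the side without collars so that it comes out on the white shelf; do not touch an adapter with the fingers while it is still jammed in the block. Then put the full-length adapters in the white plastic tray and the short, snapped-off ones in the shallow steel dish, and lay the drift rod back on its black mat, leaving the jar and beaker alone.

Things in the scene. Friction and masses are not known exactly. Their poses are not given: they have to be found in the camera images.
- block: Aluminium block, fixed; 280 mm along its x, 60 mm along its y, 82 mm high, origin under its centre (on the table), z up. Four round through bores of 31 mm diameter run along the block's y axis at block x = -99, -33, +33 and +99 mm, axes 60 mm above the table. Entry face at block y = -30 mm (no collars), exit face at +30 mm (collars).
- block_bores (a point): Point in the middle of the block at the height of the bore axes, axes as the block's. A spring shoe in the roof of each bore grips the adapter: it takes about 10 N (7 to 14) along block +y to move it, until its tail has passed the middle of the bore, then it is loose. Adapters can only come out towards block +y.
- shelf (a point): White shelf, part of the block, on the exit side. Point: middle of its top, 39.5 mm above the table, at block y = +95 mm. It is 280 mm along block x and reaches from the exit face to block y = +160 mm, then a lip 8 mm high. A driven-out adapter lies here on its collar and tail.
- whole1_mid (a point): FULL-LENGTH tube adapter, dark grey plastic: round body 30 mm dia. with a square collar 38 x 38 x 10 mm at one end; overall 90 mm. Point: half-way along it, on its axis; its +y axis runs along it to the collar (collar end at +45, tail end at -45 mm). In its bore the collar lies against the block's exit face and the tail stands 20 mm proud of the entry face. None when absent.
- whole2_mid (a point): FULL-LENGTH tube adapter, dark grey plastic: round body 30 mm dia. with a square collar 38 x 38 x 10 mm at one end; overall 90 mm. Point: half-way along it, on its axis; its +y axis runs along it to the collar (collar end at +45, tail end at -45 mm). In its bore the collar lies against the block's exit face and the tail stands 20 mm proud of the entry face. None when absent.
- short1_mid (a point): SHORT (reject, tail snapped off) tube adapter, dark grey plastic: round body 30 mm dia. with a square collar 38 x 38 x 10 mm at one end; overall 60 mm. Point: half-way along it, on its axis; its +y axis runs along it to the collar (collar end at +30, tail end at -30 mm). In its bore the collar lies against the block's exit face and the tail lies 10 mm inside the entry face. None when absent.
- short2_mid (a point): SHORT (reject, tail snapped off) tube adapter, dark grey plastic: round body 30 mm dia. with a square collar 38 x 38 x 10 mm at one end; overall 60 mm. Point: half-way along it, on its axis; its +y axis runs along it to the collar (collar end at +30, tail end at -30 mm). In its bore the collar lies against the block's exit face and the tail lies 10 mm inside the entry face. None when absent.
- drift_grip (a point): Drift rod: square wooden handle 28 x 28 x 80 mm with a steel rod 16 mm in diameter and 95 mm long coming out of one end on the same axis; 0.16 kg, it lies balanced on its handle. Point: centre of the handle. Its own +y axis runs along it from the handle to the rod's tip, which is 135 mm from this point. Starts lying on the mat, tip roughly towards the block.
- mat: Thin black rubber mat, fixed, 150 mm along its x, 230 mm along its y, 3 mm thick; origin under its centre. The drift rod's place.
- tray_in (a point): White plastic tray for full-length adapters, fixed: 190 mm along its x, 140 mm along its y, 45 mm high outside, walls 4 mm. Point: centre of its inner floor (about 4 mm above the table), axes along its sides.
- dish_in (a point): Shallow steel dish for rejects, fixed: 190 mm along its x, 140 mm along its y, 30 mm high, walls and floor 3 mm, with a thin 8 mm rim flange. Point: centre of its inner floor, axes along its sides.
- jar: White plastic jar, 72 mm across, 85 mm high; origin under its centre. Bystander.
- beaker: Glass beaker, 68 mm across, 75 mm high; origin under its centre. Bystander.

How it is judged:
By the outcome, as a careful person would: the job done as asked, in the order asked, and still so for the second after the job is handed in, with the robot touching nothing.
Of whole1, whole2, short1, short2 only 3 to 4 are there at a start; the rules pass over those that are not, and their reading is None.
At some moment in a run one of drift may be knocked a few centimetres aside while the robot is not near it.
Once in a run the grip may slacken for a moment while it holds something.
It also fails if it takes over 210 s, if anything falls off the work surface, if the arm or the gripper's body presses on something with over 40 N, if the wrist force passes 120 N, or if a joint passes its speed limit or range.

ROBOT

A 6-joint arm with a two-finger parallel gripper is mounted at the origin on the work surface. World frame = base frame: x ahead of the robot, y to its left, z up, the work surface at z = 0. Lengths are in m, angles in rad, forces in N, time in s.
With the tool pointing down it reaches from about 0.35 to 0.85 m from the base axis. Payload 8.1 kg.
Tool frame: the origin (TCP) lies between the finger pads; the fingertips stand 17 mm ahead of it and the grasp point (between the pads) lies 2 mm behind it; z points along the fingers, y is the line along which they close (so a half turn about z gives the same grasp; the last joint's range is limited). The gripper opens to 93 mm and grips with 3 to 60 N. Pads are 15 mm wide; open, the fingers measure 128 mm over their backs; the gripper's body (75 mm by 188 mm) begins 65 mm behind the grasp point.
Start: joints at [-1.418, 0.13, 1.488, -0, 1.523, -0.085], TCP at [0.141, -0.583, 0.236] pointing down, gripper open.
Joint ranges: [-2.96, 2.96], [-0.89, 2.26], [0.02, 2.5], [-1.34, 4.48], [0, 2.73], [-2.66, 2.66]. Speed limits (rad/s): [2.39, 2.39, 2.79, 3.14, 3.14, 3.14].

INTERFACE

Orientations are given as a 3x3 rotation matrix whose columns are the frame's x, y, z axes.
In Python, from bench import monitor, cams, job gives the robot as it stands. The module is installed in compiled form; this text tells all that it offers.
- The arm moves only by the tool play_rows, never from a script. Its argument "deltas" is a list of rows, each a list of 4 numbers: the shift along the tool's x, y, z in cm, then the turn about the tool's z in degrees. A call has 1 to 12 rows; each row is the pose to reach, as a shift and turn from the pose commanded when the call began, along the tool's axes at that moment; what a row does not reach only later rows make up. A row lasts 1/10 s, in which the tool goes at most 50 mm and 8.59 degrees, less where a joint would pass 70% of its speed; a pose out of reach is approached as far as the arm can. A call with a gripper value outside its range is refused whole. "claw" is the closure, from 0 (fully open) to 1 (shut), set as the call begins (left out, the last holds). The fingers move at their own pace and stop on an object; "grip_force" is the grip in N (left out, the last holds). Time passes only in rows, so rows that repeat a pose let the fingers close. It gives the time, the measured TCP pose, the force, the opening and the grip force at its end, in the units of the state.
- monitor.get_obs(): the state, without advancing time (a new reading comes with each control period).
- cams.capture(name): name is "scene" or "top" or "wrist"; returns a dict with "color" (480x640x3 uint8, blue, green, red), "z_map" (480x640 float32, m along the optical axis (not along the pixel's ray), 0 where there is no reading), "fx", "fy", "cx", "cy" (pixels), "R" (3x3) and "t" (3): a world point X has camera coordinates R X + t; the wrist camera has in their place "T_tool_cam" (4x4, takes a point from camera to tool coordinates, whose origin is the TCP and whose axes are the flange's). Camera axes: x right, y down, z forward; pixel columns grow to the right and rows downward; lengths in m; the calibration is good to about 2 mm. A picture is of the moment at which its call begins: read the wrist's pose just before it.
- job.job_done(): hands the job in; it is judged then, once.
The state is a dict: "t": time; "joint_positions": joint angles; "dq": joint speeds; "effort": joint torques, N m; "ee_pos": TCP position; "eef_rot": TCP orientation; "ft_force": force on the tool from outside, world axes, zero at the start; "moment": the same for the moment, N m; "width": finger opening in m; "finger_force": force on a finger pad.
Only numpy, scipy, OpenCV 4.12 (cv2) and the standard library are available. Lean on these libraries where they do the work, as an engineer would, in place of code of your own. Each camera call takes 0.05 s, during which the arm holds its last target. There are 200 camera calls.

## Working session

There is one attempt and no reset: what is moved stays moved. The work goes in short steps, Python scripts to look and compute and a tool call to move; the robot and the scene stay as the last step left them, time stands still between calls to the robot, and variables do not carry over. Pictures are saved under pics/ and viewed, at most 14 in all, crops included, and the job is handed in when it is done.

Besides the shell and the picture viewer there is one more tool, called after "Call:" by a JSON object that holds its "fn" and its "kwargs", one argument or row to a line. play_rows: Moves the arm, as the interface text tells. Its arguments: {"type":"object","properties":{"deltas":{"type":"array","items":{"type":"array","items":{"type":"number"}}},"claw":{"type":"number"},"grip_force":{"type":"number"}},"required":["deltas"]}

```bash
mkdir -p pics
cat > h.py <<'E'
import numpy as np, cv2
from bench import monitor, cams, job
def cap(n):
    o=monitor.get_obs(); c=cams.capture(n)
    if n=="wrist":
        T=np.eye(4);T[:3,:3]=np.array(o["eef_rot"]);T[:3,3]=o["ee_pos"]
        M=np.linalg.inv(T@np.array(c["T_tool_cam"])); c["R"]=M[:3,:3];c["t"]=M[:3,3]
    c["R"]=np.array(c["R"]);c["t"]=np.array(c["t"]).ravel();return c
def cloud(c):
    z=c["z_map"];v,u=np.mgrid[:z.shape[0],:z.shape[1]]
    p=np.stack([(u-c["cx"])/c["fx"]*z,(v-c["cy"])/c["fy"]*z,z],-1)
    w=(p-c["t"])@c["R"]; w[z==0]=np.nan; return w
def ray(c,u,v,h):
    d=c["R"].T@np.array([(u-c["cx"])/c["fx"],(v-c["cy"])/c["fy"],1]); o=-c["R"].T@c["t"]
    return o+d*(h-o[2])/d[2]
def move(p,yaw=None):
    "print delta in tool axes cm to reach world p"
    o=monitor.get_obs();R=np.array(o["eef_rot"]);d=R.T@(np.array(p)-o["ee_pos"])*100
    return d.round(2)
E
python3 - <<'E'
from h import *
import pickle
o=monitor.get_obs();print({k:np.round(v,3).tolist() for k,v in o.items()})
for n in ("scene","top"):
    c=cap(n);pickle.dump(c,open(n+".pkl","wb"));cv2.imwrite(f"pics/{n}0.png",c["color"]);print(n,c["fx"],c["cx"],c["cy"],-c["R"].T@c["t"],c["R"].round(2).tolist())
E
```

```text
{'t': 0.0, 'joint_positions': [-1.418, 0.131, 1.489, -0.0, 1.523, -0.085], 'dq': [0.0, 0.0, 0.001, -0.001, 0.001, 0.0], 'effort': [0.001, -55.985, -49.175, 0.077, 0.036, -0.0], 'ee_pos': [0.141, -0.583, 0.235], 'eef_rot': [[0.972, 0.236, -0.0], [0.236, -0.972, 0.002], [0.0, -0.002, -1.0]], 'ft_force': [-0.569, -0.045, 0.282], 'moment': [0.012, -0.036, -0.018], 'finger_force': 0.0, 'width': 0.093}
scene 469.0462642009914 312.785509703694 237.92362073966493 [1.33605755 0.43731228 0.6288512 ] [[-0.54, 0.84, 0.01], [0.45, 0.31, -0.84], [-0.71, -0.45, -0.55]]
top 445.0628092543934 316.1359869372902 242.55488915539323 [ 0.48030236 -0.01126769  1.2241883 ] [[0.03, -1.0, 0.0], [-0.99, -0.03, -0.11], [0.11, -0.0, -0.99]]
```

View pics/top0.png

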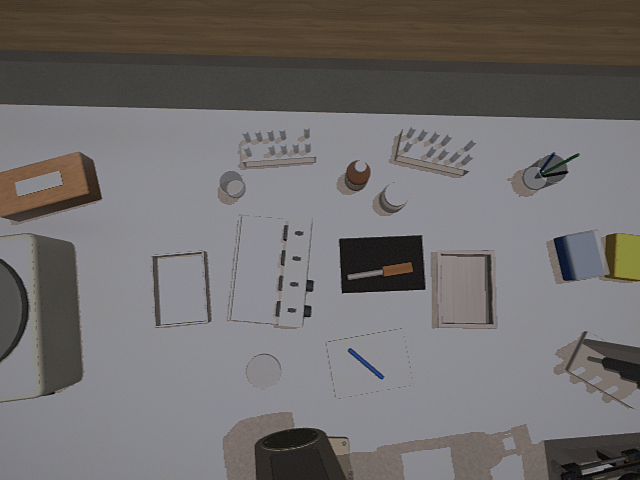

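View pics/scene0.png

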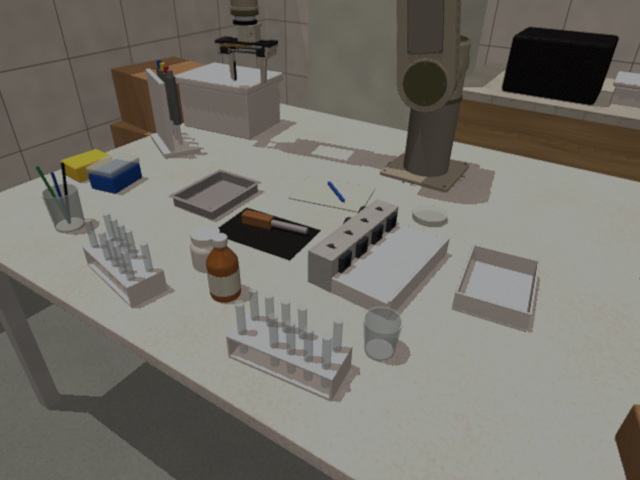

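The top view shows the block at about (295,272). Collars are visible in all four bores, around (285,232), (283,257), (280,282) and (278,309). Two tails stand proud on the right, at (309,286) and (308,311). The rod is on the mat at (380,271), the white tray at (180,288) and the steel dish at (465,288).

```bash
cat > m1.py <<'E'
from h import *
import pickle
def rect(P):
    (c,s,a)=cv2.minAreaRect((P[:,:2]*1000).astype(np.float32)); return np.round(c,1),np.round(s,1),round(a,1),len(P)
c=pickle.load(open("top.pkl","rb"));W=cloud(c);I=c["color"].astype(int);hsv=cv2.cvtColor(c["color"],cv2.COLOR_BGR2HSV)
v,u=np.mgrid[:480,:640]
def box(x0,x1,y0,y1): return (u>=x0)&(u<x1)&(v>=y0)&(v<y1)
def big(m):
    n,l,s,_=cv2.connectedComponentsWithStats(m.astype(np.uint8));return l==1+np.argmax(s[1:,4])
b=box(215,330,205,335)
blk=b&(abs(W[...,2]-.082)<.006); print("block",rect(W[big(blk)]),np.median(W[blk][:,2]))
sh=b&(abs(W[...,2]-.0395)<.005);print("shelf",rect(W[big(sh)]),np.median(W[sh][:,2]))
tl=box(303,318,270,325)&(I.sum(-1)<130);
n,l,s,ce=cv2.connectedComponentsWithStats(tl.astype(np.uint8))
for i in range(1,n):
    if s[i,4]>15: print("tail",s[i],ray(c,*ce[i],.06).round(4),np.nanmax(W[l==i][:,2]))
mt=big(box(330,435,225,300)&(I.sum(-1)<90)); mk=np.argwhere(mt)
hull=cv2.convexHull(mk[:,::-1].astype(np.float32))[:,0]
print("mat",rect(np.array([ray(c,*p,.003) for p in hull])))
hd=big(box(370,420,255,285)&(hsv[...,1]>110)&(hsv[...,2]>60))
P=np.array([ray(c,p[1],p[0],.031) for p in np.argwhere(hd)]);print("handle",rect(P),np.nanmedian(W[hd][:,2]),P.mean(0))
Q=W[box(340,425,250,290)&(W[...,2]>.012)];print("rod all",rect(Q),np.nanmax(Q[:,2]))
rd=box(346,383,262,283)&(I.sum(-1)>150);print("rod",np.array([ray(c,p[1],p[0],.025) for p in np.argwhere(big(rd))]).mean(0))
for nm,bb,h in (("tray",box(145,220,242,335),.045),("dish",box(425,505,242,335),.030)):
    m=bb&(W[...,2]>h-.012)&(W[...,2]<h+.01);print(nm,rect(W[m]),np.percentile(W[m][:,2],95))
for nm,bb in (("jar",box(375,410,175,215)),("beak",box(215,250,165,202)),("puck",box(240,290,350,392))):
    m=bb&(W[...,2]>.01);P=W[m];print(nm,P.mean(0).round(3) if len(P) else 0,P.max(0) if len(P) else 0)
E
python3 m1.py
```

```text
block (array([537.7,  41.2]), array([ 76.2, 280.4]), 86.3, 2726) 0.0825142966013465
shelf (array([543.6, 137.7]), array([131.7, 279.9]), 86.5, 4619) 0.04003590583829998
tail [307 280   6   7  26] [0.5103 0.002  0.06  ] 0.07899933884774885
tail [306 287   7   5  18] [0.4919 0.0042 0.06  ] 0.07421331349245283
tail [304 306   7  11  44] [0.4358 0.0074 0.06  ] 0.07589758846998443
mat (array([ 567.4, -193.7]), array([147.1, 226.2]), 3.9, 14)
handle (array([ 552.6, -231.5]), array([26.9, 80.7]), 10.6, 302) 0.03166699175642936 [ 0.55263105 -0.23170426  0.031     ]
rod all (array([ 553.2, -191.2]), array([ 63.5, 187.8]), 10.1, 529) 0.038247772253318255
rod [ 0.53630301 -0.14503689  0.025     ]
tray (array([486.4, 345.6]), array([190.4, 142. ]), 6.7, 580) 0.04852541624162932
dish (array([ 505.5, -417.4]), array([206.8, 158. ]), 0.7, 1243) 0.03555243820847992
jar [ 0.739 -0.214  0.073] [ 0.77702129 -0.18329212  0.09367973]
beak [0.774 0.22  0.05 ] [0.83359042 0.24835319 0.08013368]
puck [0.274 0.117 0.018] [0.31889243 0.16166573 0.02763184]
```

Call:
{"fn": "play_rows", "kwargs": {
  "deltas": [
    [4,-2,0,-7.3],
    [8,-4,0,-14.6],
    [12,-6,0,-21.9],
    [16.1,-8.2,-0.5,-29.2],
    [20.1,-10.2,-0.5,-36.4],
    [24.2,-12.3,-1,-43.6],
    [28.2,-14.3,-1,-50.8],
    [32.2,-16.3,-1,-58],
    [36.2,-18.4,-1.5,-65.2],
    [40.3,-20.4,-1.5,-72.4],
    [44.3,-22.5,-1.5,-79.6],
    [48.3,-24.5,-1.5,-86.9]
  ],
  "claw": 0,
  "grip_force": 50
}}

```text
t: 1.3
ee_pos: [0.5541, -0.2296, 0.2502]
eef_rot: [[-0.188, 0.982, -0.001], [0.982, 0.188, 0.0], [0.0, -0.0, -1.0]]
ft_force: [0.6, -0.3, 1.3]
width: 0.0928
finger_force: 0.0
```

Call:
{"fn": "play_rows", "kwargs": {
  "deltas": [
    [0,0,0,0],
    [0,0,0,0]
  ]
}}

```text
t: 1.5
ee_pos: [0.5533, -0.2302, 0.2498]
eef_rot: [[-0.184, 0.983, -0.002], [0.983, 0.184, 0.0], [0.001, -0.001, -1.0]]
ft_force: [-0.0, 0.2, -0.8]
width: 0.0928
finger_force: 0.0
```

Run:
```python
from h import *
import pickle
o=monitor.get_obs();print(np.round(o["ee_pos"],4),np.round(o["eef_rot"],3).tolist())
c=cap("wrist");pickle.dump(c,open("w1.pkl","wb"));cv2.imwrite("pics/w1.png",c["color"])
print(c["fx"],-c["R"].T@c["t"],c["R"].round(2).tolist())
```

```text
[ 0.5533 -0.2302  0.2498] [[-0.184, 0.983, -0.002], [0.983, 0.184, 0.0], [0.001, -0.001, -1.0]]
366.6793344826801 [ 0.54169843 -0.16447669  0.40020735] [[0.98, 0.18, -0.0], [0.18, -0.95, 0.24], [0.04, -0.23, -0.97]]
```

View pics/w1.png

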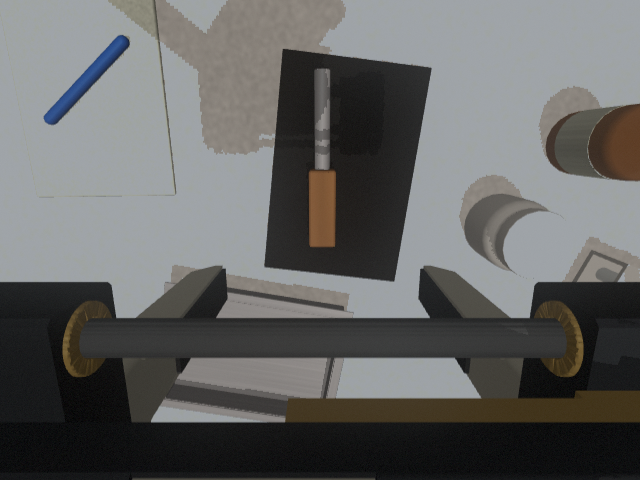

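The wrist view shows the handle centred at about (322,208) and the rod tip at about (321,70). Both are almost vertical in the image, so the yaw is good.

```bash
cat > rodw.py <<'E'
from h import *
def rod(c,h=.031):
    hsv=cv2.cvtColor(c["color"],cv2.COLOR_BGR2HSV)
    m=((hsv[...,0]<20)&(hsv[...,1]>120)&(hsv[...,2]>60)).astype(np.uint8);m[260:]=0;m[:,450:]=0
    n,l,s,ce=cv2.connectedComponentsWithStats(m);i=1+np.argmax(s[1:,4])
    P=np.array([ray(c,p[1],p[0],h) for p in np.argwhere(l==i)])
    return cv2.minAreaRect((P[:,:2]*1000).astype(np.float32)),P.mean(0)
if __name__=="__main__":
    import pickle
    c=pickle.load(open("w1.pkl","rb"));r=rod(c);print(r,move([r[1][0],r[1][1],.02]))
    print("tip",ray(c,321,70,.025),"mat",[ray(c,*p,.003)[:2].round(4).tolist() for p in ((283,50),(431,69),(394,281),(265,267))])
E
python3 rodw.py
```

```text
(((552.8256225585938, -228.2208709716797), (26.872417449951172, 78.69722747802734), 10.153790473937988), array([ 0.55238462, -0.22739742,  0.031     ])) [ 0.37  0.07 23.  ]
tip [ 0.52721572 -0.09803912  0.025     ] mat [[0.4859, -0.083], [0.6348, -0.0728], [0.6505, -0.3003], [0.502, -0.3111]]
```

Call:
{"fn": "play_rows", "kwargs": {
  "deltas": [
    [0,0,3,0],
    [0,0,6,0],
    [0,0,9,0],
    [0,0,12,0],
    [0,0,15,0],
    [0,0,18,0],
    [0,0,20,0],
    [0,0,21.5,0],
    [0,0,22.3,0],
    [0,0,22.7,0],
    [0,0,22.7,0],
    [0,0,22.7,0]
  ]
}}

```text
t: 2.75
ee_pos: [0.5538, -0.2317, 0.0249]
eef_rot: [[-0.183, 0.983, 0.002], [0.983, 0.183, -0.001], [-0.001, 0.001, -1.0]]
ft_force: [0.0, -0.6, 0.6]
width: 0.0931
finger_force: 0.0
```

Call:
{"fn": "play_rows", "kwargs": {
  "deltas": [
    [0,0,0,0],
    [0,0,0,0],
    [0,0,0,0],
    [0,0,0,0],
    [0,0,0,0],
    [0,0,0,0],
    [0,0,0,0],
    [0,0,0,0]
  ],
  "claw": 1,
  "grip_force": 50
}}

```text
t: 3.55
ee_pos: [0.553, -0.2312, 0.0236]
eef_rot: [[-0.183, 0.983, -0.0], [0.983, 0.183, 0.0], [0.0, -0.0, -1.0]]
ft_force: [-0.6, -0.7, 0.0]
width: 0.0334
finger_force: 0.0
```

Call:
{"fn": "play_rows", "kwargs": {
  "deltas": [
    [0,0,0,0],
    [0,0,0,0],
    [0,0,0,0],
    [0,0,0,0],
    [0,0,-1,0],
    [0,0,-4,0],
    [0,0,-8,0],
    [0,0,-12,4],
    [0,0,-15,8],
    [0,0,-17,12],
    [0,0,-17,14],
    [0,0,-17,14]
  ]
}}

```text
t: 4.75
ee_pos: [0.5536, -0.2315, 0.1954]
eef_rot: [[0.061, 0.998, 0.002], [0.998, -0.061, -0.001], [-0.001, 0.002, -1.0]]
ft_force: [0.3, 0.2, -1.1]
width: 0.0276
finger_force: 50.0
```

Run:
```python
from h import *
import pickle
o=monitor.get_obs();print(np.round(o["ee_pos"],4),np.round(o["eef_rot"],3).tolist(),o["width"],o["finger_force"])
c=cap("wrist");pickle.dump(c,open("w2.pkl","wb"));cv2.imwrite("pics/w2.png",c["color"])
```

```text
[ 0.5536 -0.2315  0.1954] [[0.061, 0.998, 0.002], [0.998, -0.061, -0.001], [-0.001, 0.002, -1.0]] 0.027558855656780342 49.99719679355621
```

View pics/w2.png

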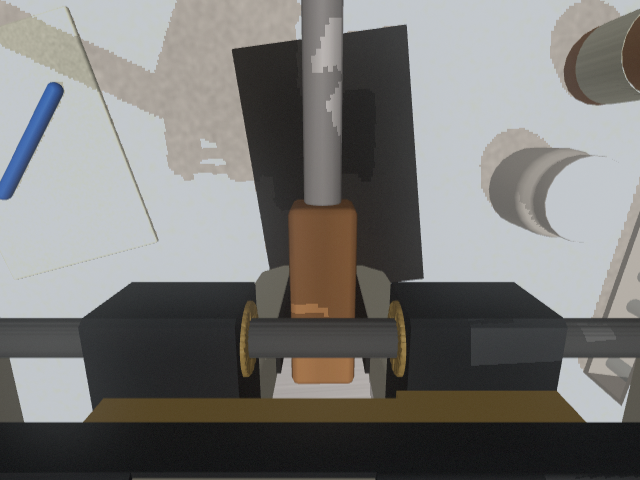

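The rod is held straight in the gripper: handle at rows 202–383 and columns 290–356, rod centred at column 322.

Run:
```python
from h import *
import pickle
c=pickle.load(open("w2.pkl","rb"));o=monitor.get_obs();R=np.array(o["eef_rot"]);p=np.array(o["ee_pos"])
for u,v,h in ((323,202,.203),(323,383,.203),(322,5,.197),(322,190,.197)): print("hand",(R.T@(ray(c,u,v,h)-p)*1000).round(1))
c=pickle.load(open("top.pkl","rb"));W=cloud(c);m=np.zeros((480,640),bool);m[205:335,215:330]=1
P=W[m&(W[...,2]>.079)&(W[...,2]<.087)]
# entry edge line: for bins along x min y ; top-surface
f=P[:,:2]*1000
best=None
for a in np.radians(np.arange(-5,-2,.1)):
    X=f@[np.cos(a),np.sin(a)];Y=f@[-np.sin(a),np.cos(a)]
    mn=[np.percentile(Y[abs(X-x)<6],2) for x in np.arange(X.min()+10,X.max()-10,12)]
    s=np.std(mn)
    if best is None or s<best[0]: best=(s,np.degrees(a),mn,X,Y)
s,a,mn,X,Y=best;print(s,a,np.round(mn,1));h=np.arange(X.min()+10,X.max()-10,12)
print("x range",X.min(),X.max(),"ymax",[np.percentile(Y[abs(X-x)<6],98).round(1) for x in h])
Q=W[m&(abs(W[...,2]-.04)<.004)][:,:2]*1000;ar=np.radians(a)
Xs=Q@[np.cos(ar),np.sin(ar)];Ys=Q@[-np.sin(ar),np.cos(ar)];print("shelf",np.percentile(Xs,[.5,99.5]),np.percentile(Ys,[.5,99.5]))
T=np.array([[510.3,2],[491.9,4.2],[435.8,7.4]]);print("tails X",T@[np.cos(ar),np.sin(ar)],T@[-np.sin(ar),np.cos(ar)])
# dark collars
g=c["color"].sum(-1)<110;g&=m;g[:,:272]=0;g[:,292:]=0
n,l,st,ce=cv2.connectedComponentsWithStats(g.astype(np.uint8))
for i in range(1,n):
    if st[i,4]>15: q=ray(c,*ce[i],.079)[:2]*1000;print("collar",st[i],q@[np.cos(ar),np.sin(ar)],q@[-np.sin(ar),np.cos(ar)])
```

```text
hand [44.4  1.  -8.8]
hand [-37.    1.   -8.8]
hand [115.4   0.7  -2.8]
hand [48.4  0.6 -2.8]
0.8683917840957115 -3.5000000000000053 [42.8 43.9 42.6 43.4 42.3 43.2 44.  42.7 43.5 42.4 43.2 42.1 43.  43.7
 42.5 45.7 42.  43.4 42.2 42.7 44.4 42.2]
x range 393.96003610554743 674.425701685367 ymax [np.float64(101.1), np.float64(107.9), np.float64(110.5), np.float64(107.7), np.float64(108.6), np.float64(99.9), np.float64(100.3), np.float64(108.4), np.float64(108.5), np.float64(109.5), np.float64(99.6), np.float64(101.0), np.float64(102.5), np.float64(108.2), np.float64(107.5), np.float64(110.5), np.float64(101.0), np.float64(100.1), np.float64(109.0), np.float64(108.0), np.float64(108.7), np.float64(100.1)]
shelf [395.76833187 672.55825539] [105.86459834 232.0264355 ]
tails X [509.22609056 490.72610348 434.53538596] [33.14933932 34.22194275 33.99115104]
```

Call:
{"fn": "play_rows", "kwargs": {
  "deltas": [
    [0,0,3,0],
    [0,0,6,0],
    [1,0,9,0],
    [2,0,11,0],
    [3,-0.05,12.4,0],
    [4,-0.05,12.9,0],
    [5,-0.05,12.9,0],
    [6,-0.05,12.9,0],
    [7,-0.05,12.9,0],
    [8,-0.05,12.9,0],
    [8.5,-0.05,12.9,0],
    [8.5,-0.05,12.9,0]
  ]
}}

```text
t: 6.0
ee_pos: [0.558, -0.1456, 0.065]
eef_rot: [[0.06, 0.998, 0.001], [0.998, -0.06, -0.0], [-0.0, 0.001, -1.0]]
ft_force: [0.5, -0.1, -0.9]
width: 0.0275
finger_force: 50.0
```

```bash
cat >> h.py <<'E'
A=np.radians(-3.5);C=np.array([534.2,71.8])
def blk(p):
    p=np.array(p)*1000;return np.array([p[0]*np.cos(A)+p[1]*np.sin(A)-C[0],-p[0]*np.sin(A)+p[1]*np.cos(A)-C[1],p[2]]).round(1)
E
python3 - <<'E'
from h import *
o=monitor.get_obs();print(blk(o["ee_pos"]),np.round(o["eef_rot"],3).tolist(),o["width"])
c=cap("wrist");cv2.imwrite("pics/w3.png",c["color"])
E
```

```text
[  31.6 -183.1   65. ] [[0.06, 0.998, 0.001], [0.998, -0.06, -0.0], [-0.0, 0.001, -1.0]] 0.027528046112576737
```

View pics/w3.png

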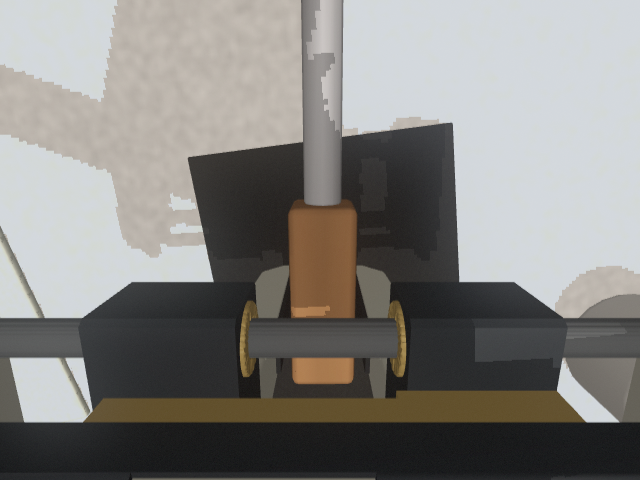

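The rod is unchanged in the grip, and it lines up with the third bore.

Call:
{"fn": "play_rows", "kwargs": {
  "deltas": [
    [0.5,0.05,-0.1,0],
    [1,0.05,-0.1,0],
    [1.5,0.05,-0.1,0],
    [2,0.05,-0.1,0],
    [2.5,0.05,-0.1,0],
    [3,0.05,-0.1,0],
    [3.5,0.05,-0.1,0],
    [4,0.05,-0.1,0]
  ]
}}

```text
t: 6.85
ee_pos: [0.5608, -0.1087, 0.0662]
eef_rot: [[0.061, 0.998, 0.001], [0.998, -0.061, -0.004], [-0.004, 0.001, -1.0]]
ft_force: [-2.0, -13.3, -1.1]
width: 0.028
finger_force: 50.0
```

Run:
```python
from h import *
o=monitor.get_obs();print(blk(o["ee_pos"]),o["ft_force"],o["width"])
c=cap("top");cv2.imwrite("pics/t2.png",cv2.resize(c["color"][190:340,200:440],None,fx=3,fy=3,interpolation=cv2.INTER_NEAREST))
```

```text
[  32.2 -146.1   66.2] [ -2.00791092 -13.25803848  -1.12587798] 0.028010886411363282
```

View pics/t2.png

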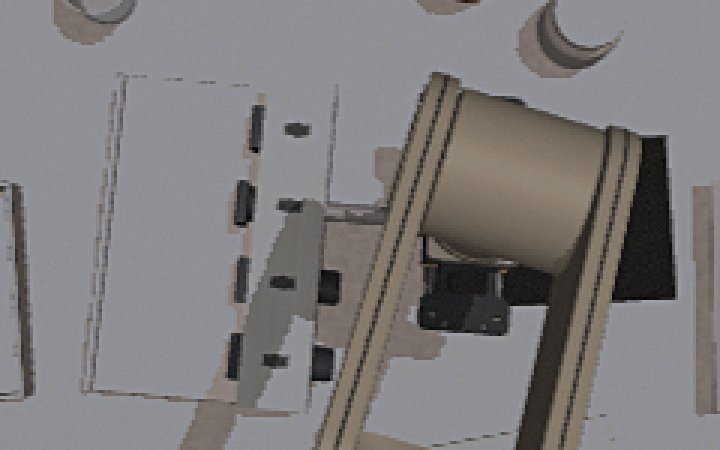

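The third adapter's collar at (243,203) has moved out from the face, and the force reads 13 N, so it is being driven. I'll continue.

Call:
{"fn": "play_rows", "kwargs": {
  "deltas": [
    [0.5,0.05,0,0],
    [1,0.05,0,0],
    [1.5,0.05,0,0],
    [2,0.05,0,0],
    [2.5,0.05,0,0],
    [3,0.05,0,0],
    [3.5,0.05,0,0],
    [4,0.05,0,0],
    [4.4,0.05,0,0],
    [4.7,0.05,0,0],
    [4.7,0.05,0,0]
  ]
}}

```text
t: 8.0
ee_pos: [0.564, -0.0591, 0.0656]
eef_rot: [[0.06, 0.998, 0.0], [0.998, -0.06, 0.0], [0.0, -0.0, -1.0]]
ft_force: [1.0, -0.6, -2.1]
width: 0.028
finger_force: 50.0
```

Run:
```python
from h import *
o=monitor.get_obs();print(blk(o["ee_pos"]),o["ft_force"],o["width"])
c=cap("scene");cv2.imwrite("pics/s2.png",cv2.resize(c["color"][180:320,260:480],None,fx=3,fy=3))
```

```text
[ 32.4 -96.3  65.6] [ 1.01479983 -0.57508548 -2.12776741] 0.027965020771722405
```

View pics/s2.png

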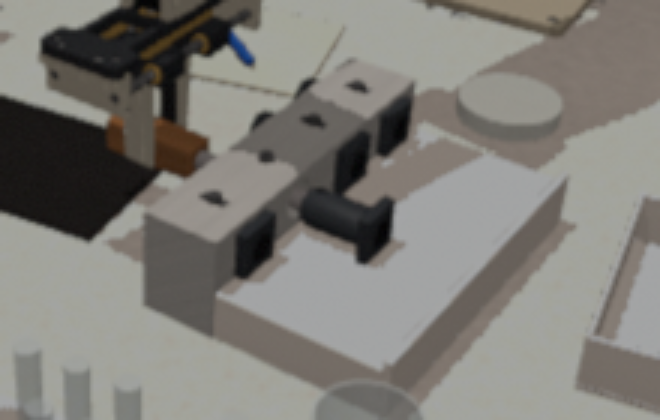

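The short adapter is clear of the bore and lies on the shelf at (345,220). Next I'll back out and go to the +99 bore.

Call:
{"fn": "play_rows", "kwargs": {
  "deltas": [
    [-2,0,0,0],
    [-4.5,0,0,0],
    [-7,0,0,0],
    [-9,0,0,0],
    [-9.5,0,0,0],
    [-9.5,2,0,0],
    [-9.5,4.5,0,0],
    [-9.5,6.1,0,0],
    [-9.5,6.6,0,0],
    [-9.5,6.6,0,0],
    [-9.5,6.6,0,0]
  ]
}}

```text
t: 9.15
ee_pos: [0.6233, -0.158, 0.0652]
eef_rot: [[0.06, 0.998, -0.001], [0.998, -0.06, 0.0], [0.0, -0.001, -1.0]]
ft_force: [0.1, 1.1, -1.2]
width: 0.0277
finger_force: 50.0
```

```bash
cat > hand.py <<'E'
from h import *
o=monitor.get_obs();R=np.array(o["eef_rot"]);p=np.array(o["ee_pos"]);print(blk(p),R.round(3).tolist(),o["width"])
c=cap("wrist");hsv=cv2.cvtColor(c["color"],cv2.COLOR_BGR2HSV)
m=((hsv[...,0]<20)&(hsv[...,1]>120)&(hsv[...,2]>60))[:300,280:370]
r=np.where(m.sum(1)>30)[0].min();u=np.where(m[r+10])[0]+280
print("handle front row",r,"u",u.min(),u.max(),"tool mm",(R.T@(ray(c,u.mean(),r,p[2]+.0074)-p)*1000).round(1))
E
python3 hand.py
```

```text
[  97.6 -191.4   65.2] [[0.06, 0.998, -0.001], [0.998, -0.06, 0.0], [0.0, -0.001, -1.0]] 0.02770566027065723
handle front row 209 u 288 347 tool mm [41.8 -2.5 -7.4]
```

Run:
```python
import cv2,numpy as np
from h import *
c=cap("wrist");cv2.imwrite("pics/w4.png",c["color"])
for f in ("w2","w3","w4"):
    I=cv2.imread(f"pics/{f}.png");hsv=cv2.cvtColor(I,cv2.COLOR_BGR2HSV)
    m=((hsv[...,0]<20)&(hsv[...,1]>120)&(hsv[...,2]>60))[:300,280:370]
    r=np.where(m.sum(1)>30)[0].min()
    out=[f,r]
    for k in (10,60):
        u=np.where(m[r+k])[0]+280;out+=[u.min(),u.max()]
    s=np.abs(np.diff(I[100,270:380].astype(int).sum(-1)));out.append((np.where(s>60)[0]+270).tolist());print(out)
```

```text
['w2', np.int64(206), np.int64(289), np.int64(356), np.int64(290), np.int64(355), [302, 329, 340, 341]]
['w3', np.int64(205), np.int64(288), np.int64(356), np.int64(289), np.int64(355), [301, 302, 327, 340, 341, 342]]
['w4', np.int64(209), np.int64(288), np.int64(344), np.int64(289), np.int64(352), [301, 302, 328, 340, 341, 342]]
```

The rod hasn't turned in the grip and has slipped back by about 1 mm. Next is the +99 bore.

Call:
{"fn": "play_rows", "kwargs": {
  "deltas": [
    [1,0.05,0,0],
    [2,0.05,-0.1,0],
    [3,0.05,-0.1,0],
    [3.5,0.05,-0.1,0],
    [4,0.05,-0.1,0],
    [4.5,0.05,-0.1,0],
    [5,0.05,-0.1,0],
    [5.5,0.05,-0.1,0],
    [6,0.05,-0.1,0],
    [6.5,0.05,-0.1,0]
  ]
}}

```text
t: 10.25
ee_pos: [0.6286, -0.0963, 0.0671]
eef_rot: [[0.061, 0.998, 0.0], [0.998, -0.061, -0.004], [-0.004, 0.001, -1.0]]
ft_force: [-1.6, -11.6, -0.7]
width: 0.0276
finger_force: 50.0
```

Call:
{"fn": "play_rows", "kwargs": {
  "deltas": [
    [0.5,0,0,0],
    [1,0,0,0],
    [1.5,0,0,0],
    [2,0,0,0],
    [2.4,0,0,0],
    [2.8,0,0,0],
    [3.0,0,0,0],
    [3.0,0,0,0],
    [3.0,0,0,0]
  ]
}}

```text
t: 11.15
ee_pos: [0.6304, -0.0636, 0.0666]
eef_rot: [[0.061, 0.998, 0.0], [0.998, -0.061, -0.0], [-0.0, 0.0, -1.0]]
ft_force: [0.3, -0.6, -0.5]
width: 0.0274
finger_force: 50.0
```

```bash
python3 hand.py
python3 - <<'E'
from h import *
c=cap("scene");cv2.imwrite("pics/s3.png",cv2.resize(c["color"][180:320,260:480],None,fx=3,fy=3))
W=cloud(c);m=(c["color"].sum(-1)<120)&(W[...,2]>.043)&(W[...,2]<.085)
P=W[m]*1000;X=P[:,0]*np.cos(A)+P[:,1]*np.sin(A)-C[0];Y=-P[:,0]*np.sin(A)+P[:,1]*np.cos(A)-C[1]
for b in (-99,-33,33,99):
    s=(abs(X-b)<22)&(Y>28)&(Y<170);print(b,s.sum(),np.percentile(Y[s],[2,98]).round(1))
E
```

```text
[ 98.9 -96.8  66.6] [[0.061, 0.998, 0.0], [0.998, -0.061, -0.0], [-0.0, 0.0, -1.0]] 0.02744399689030874
handle front row 209 u 290 355 tool mm [41.8  0.2 -7.4]
-99 108 [36.1 44.8]
-33 130 [36.9 44.5]
33 338 [44.2 99.8]
99 287 [ 45.7 100.8]
```

Call:
{"fn": "play_rows", "kwargs": {
  "deltas": [
    [-2,0,0,0],
    [-4.5,0,0,0],
    [-7,0,0,0],
    [-9.5,0,0,0],
    [-11,0,0,0],
    [-11,-2.5,0,0],
    [-11,-5.5,0,0],
    [-11,-8.5,0,0],
    [-11,-11,0,0],
    [-11,-12.8,0,0],
    [-11,-13.2,0,0],
    [-11,-13.2,0,0]
  ]
}}

```text
t: 12.45
ee_pos: [0.492, -0.1654, 0.0669]
eef_rot: [[0.061, 0.998, 0.001], [0.998, -0.061, -0.0], [-0.0, 0.001, -1.0]]
ft_force: [0.2, 0.1, -1.1]
width: 0.0277
finger_force: 50.0
```

```bash
python3 hand.py
```

```text
[ -33.  -206.8   66.9] [[0.061, 0.998, 0.001], [0.998, -0.061, -0.0], [-0.0, 0.001, -1.0]] 0.027746577645152266
handle front row 208 u 294 356 tool mm [42.2  1.2 -7.4]
```

Call:
{"fn": "play_rows", "kwargs": {
  "deltas": [
    [0.8,-0.05,0,0],
    [1.4,-0.05,0,0],
    [2,-0.05,0,0],
    [2.5,-0.05,0,0],
    [3,-0.05,0,0],
    [3.5,-0.05,0,0],
    [4,-0.05,0,0],
    [4.5,-0.05,0,0],
    [5,-0.05,0,0],
    [5.5,-0.05,0,0],
    [6,-0.05,0,0],
    [6.5,-0.05,0,0]
  ]
}}

```text
t: 13.7
ee_pos: [0.4958, -0.1026, 0.0672]
eef_rot: [[0.061, 0.998, 0.001], [0.998, -0.061, -0.005], [-0.004, 0.001, -1.0]]
ft_force: [-0.8, -13.2, -1.3]
width: 0.028
finger_force: 50.0
```

Call:
{"fn": "play_rows", "kwargs": {
  "deltas": [
    [0.5,0,0,0],
    [1,0,0,0],
    [1.5,0,0,0],
    [2,0,0,0],
    [2.5,0,0,0],
    [3,0,0,0],
    [3.5,0,0,0],
    [4,0,0,0],
    [4.4,0,0,0],
    [4.5,0,0,0],
    [4.5,0,0,0]
  ]
}}

```text
t: 14.8
ee_pos: [0.4981, -0.0553, 0.0666]
eef_rot: [[0.06, 0.998, -0.0], [0.998, -0.06, 0.0], [0.0, -0.0, -1.0]]
ft_force: [0.0, -0.1, -1.9]
width: 0.0278
finger_force: 50.0
```

```bash
python3 hand.py
cat > shelf.py <<'E'
from h import *
c=cap("scene")
W=cloud(c);m=(c["color"].sum(-1)<120)&(W[...,2]>.043)&(W[...,2]<.085)
P=W[m]*1000;X=P[:,0]*np.cos(A)+P[:,1]*np.sin(A)-C[0];Y=-P[:,0]*np.sin(A)+P[:,1]*np.cos(A)-C[1]
for b in (-99,-33,33,99):
    s=(abs(X-b)<22)&(Y>28)&(Y<170);print(b,s.sum(),np.percentile(Y[s],[2,98]).round(1))
E
python3 shelf.py
```

```text
[-33.7 -96.6  66.6] [[0.06, 0.998, -0.0], [0.998, -0.06, 0.0], [0.0, -0.0, -1.0]] 0.0278213832257009
handle front row 209 u 290 352 tool mm [41.8 -0.4 -7.4]
-99 130 [36.5 44.7]
-33 311 [ 46.7 130.5]
33 268 [44.6 99.8]
99 299 [44.4 99.9]
```

Third one out. Now the −99 bore.

Call:
{"fn": "play_rows", "kwargs": {
  "deltas": [
    [-2,0,0,0],
    [-4.5,0,0,0],
    [-7,0,0,0],
    [-9.5,0,0,0],
    [-11,0,0,0],
    [-11,0,0,0],
    [-11,-2.5,0,0],
    [-11,-5,0,0],
    [-11,-6.2,0,0],
    [-11,-6.6,0,0],
    [-11,-6.6,0,0],
    [-11,-6.6,0,0]
  ]
}}

```text
t: 16.1
ee_pos: [0.4264, -0.1613, 0.067]
eef_rot: [[0.06, 0.998, 0.001], [0.998, -0.06, -0.0], [-0.0, 0.001, -1.0]]
ft_force: [0.1, -0.3, -1.7]
width: 0.0273
finger_force: 50.0
```

```bash
python3 hand.py
```

```text
[ -98.8 -206.7   67. ] [[0.06, 0.998, 0.001], [0.998, -0.06, -0.0], [-0.0, 0.001, -1.0]] 0.027294100863763895
handle front row 210 u 291 351 tool mm [41.4 -0.6 -7.4]
```

Call:
{"fn": "play_rows", "kwargs": {
  "deltas": [
    [0.8,-0.05,0,0],
    [1.4,-0.05,0,0],
    [2,-0.05,0,0],
    [2.5,-0.05,0,0],
    [3,-0.05,0,0],
    [3.5,-0.05,0,0],
    [4,-0.05,0,0],
    [4.5,-0.05,0,0],
    [5,-0.05,0,0],
    [5.5,-0.05,0,0],
    [6,-0.05,0,0],
    [6.5,-0.05,0,0]
  ]
}}

```text
t: 17.35
ee_pos: [0.4294, -0.0984, 0.0672]
eef_rot: [[0.06, 0.998, 0.001], [0.998, -0.06, -0.005], [-0.005, 0.001, -1.0]]
ft_force: [-0.5, -13.0, -1.7]
width: 0.0274
finger_force: 50.0
```

Call:
{"fn": "play_rows", "kwargs": {
  "deltas": [
    [0.5,0,0,0],
    [1,0,0,0],
    [1.5,0,0,0],
    [2,0,0,0],
    [2.5,0,0,0],
    [3,0,0,0],
    [3.5,0,0,0],
    [4,0,0,0],
    [4.4,0,0,0],
    [4.5,0,0,0],
    [4.5,0,0,0]
  ]
}}

```text
t: 18.45
ee_pos: [0.4317, -0.0513, 0.0666]
eef_rot: [[0.06, 0.998, -0.0], [0.998, -0.06, 0.0], [0.0, -0.0, -1.0]]
ft_force: [0.1, -0.1, -1.4]
width: 0.0275
finger_force: 50.0
```

```bash
python3 hand.py; python3 shelf.py
```

```text
[-100.2  -96.7   66.6] [[0.06, 0.998, -0.0], [0.998, -0.06, 0.0], [0.0, -0.0, -1.0]] 0.02751181616661511
handle front row 209 u 289 353 tool mm [41.8 -0.4 -7.4]
-99 289 [ 45.7 130.2]
-33 314 [ 46.2 130.1]
33 270 [45.3 99.8]
99 302 [44.1 99.7]
```

All four adapters are on the shelf. The rod goes back to the mat next.

Call:
{"fn": "play_rows", "kwargs": {
  "deltas": [
    [-3,0,0,0],
    [-6,0,0,0],
    [-9,0,0,0],
    [-12,0,0,0],
    [-15,0,-1,0],
    [-17,2.5,-1,0],
    [-18.1,5.5,-1,0],
    [-18.1,8.5,-1,0],
    [-18.1,11.5,-1,-4],
    [-18.1,14,-1,-7.4],
    [-18.1,15,-1,-7.4],
    [-18.1,15,-1,-7.4]
  ]
}}

```text
t: 19.75
ee_pos: [0.571, -0.2413, 0.0763]
eef_rot: [[-0.067, 0.998, -0.0], [0.998, 0.067, 0.0], [0.0, -0.0, -1.0]]
ft_force: [-0.1, 1.0, -1.1]
width: 0.0275
finger_force: 50.0
```

Call:
{"fn": "play_rows", "kwargs": {
  "deltas": [
    [0,0,0,0],
    [0,0,1.5,0],
    [0,0,3,0],
    [0,0,4,0],
    [0,0,4.7,0],
    [0,0,5.0,0],
    [0,0,5.1,0],
    [0,0,5.1,0],
    [0,0,5.1,0],
    [0,0,5.1,0]
  ]
}}

```text
t: 20.75
ee_pos: [0.5709, -0.2415, 0.0263]
eef_rot: [[-0.069, 0.998, 0.001], [0.998, 0.069, -0.001], [-0.001, 0.001, -1.0]]
ft_force: [0.7, 0.0, -0.5]
width: 0.0278
finger_force: 50.0
```

Call:
{"fn": "play_rows", "kwargs": {
  "deltas": [
    [0,0,0.1,0],
    [0,0,0.2,0],
    [0,0,0.25,0],
    [0,0,0.25,0],
    [0,0,0.25,0]
  ]
}}

```text
t: 21.25
ee_pos: [0.5706, -0.2414, 0.0236]
eef_rot: [[-0.068, 0.998, 0.0], [0.998, 0.068, -0.0], [-0.0, 0.0, -1.0]]
ft_force: [-1.3, 1.6, 5.4]
width: 0.0272
finger_force: 50.0
```

Call:
{"fn": "play_rows", "kwargs": {
  "deltas": [
    [0,0,0,0],
    [0,0,0,0],
    [0,0,0,0],
    [0,0,0,0],
    [0,0,0,0],
    [0,0,0,0],
    [0,0,-2,0],
    [0,0,-5,0],
    [0,0,-9,0],
    [0,0,-13,0],
    [0,0,-17,0],
    [0,0,-17,0]
  ],
  "claw": 0
}}

```text
t: 22.45
ee_pos: [0.5739, -0.2431, 0.2012]
eef_rot: [[-0.068, 0.998, 0.011], [0.998, 0.069, -0.006], [-0.006, 0.01, -1.0]]
ft_force: [0.5, -0.3, 1.2]
width: 0.0927
finger_force: 0.0
```

```bash
cat > find.py <<'E'
from h import *
import sys
c=cap("top");W=cloud(c)
if len(sys.argv)>1: cv2.imwrite(sys.argv[1],cv2.resize(c["color"][180:360,130:530],None,fx=2,fy=2,interpolation=cv2.INTER_NEAREST))
m=(c["color"].sum(-1)<130)&(W[...,2]>.043)&(W[...,2]<.085)&(W[...,0]>.38)
m[:, :225]=0;m[:,300:]=0
n,l,s,ce=cv2.connectedComponentsWithStats(m.astype(np.uint8))
for i in range(1,n):
    if s[i,4]<25: continue
    P=W[l==i];r=cv2.minAreaRect((P[:,:2]*1000).astype(np.float32))
    print(s[i].tolist(),np.round(r[0],1),np.round(r[1],1),round(r[2],1),"blk",blk([r[0][0]/1e3,r[0][1]/1e3,np.percentile(P[:,2],95)]))
E
python3 find.py pics/t3.png; python3 -c "
from h import *
import rodw
c=cap('wrist');print(rodw.rod(c)[0])"
```

```text
[267, 227, 19, 5, 29] [649.1  93.7] [46.6  8.6] 80.6 blk [107.9  61.4  72.2]
[266, 234, 19, 5, 47] [627.5  95.6] [46.4  6. ] 87.0 blk [86.3 61.9 73.7]
[265, 251, 18, 7, 43] [583.8  96.9] [47.  10.5] 76.5 blk [42.6 60.6 72.8]
[264, 255, 19, 9, 52] [562.9 100.2] [47.8 14.3] 73.8 blk [21.5 62.6 73.1]
[250, 274, 31, 7, 79] [517.6 117.3] [77.6 10.1] 84.1 blk [-24.7  76.9  74.3]
[248, 282, 32, 7, 85] [499.3 119.9] [78.3 12.8] 89.4 blk [-43.2  78.4  76.4]
[247, 299, 31, 11, 90] [451.7 121.8] [79.2 14.2] 81.9 blk [-90.7  77.4  75.4]
[246, 306, 32, 8, 81] [431.9 123. ] [78.2 15. ] 81.8 blk [-110.6   77.3   73.8]
((570.706298828125, -238.66387939453125), (27.05914306640625, 78.91835021972656), 4.0940141677856445)
```

View pics/t3.png

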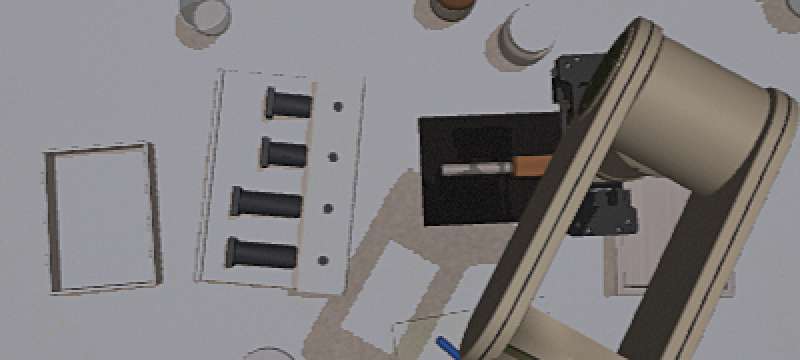

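The rod is on the mat. The adapters lie parallel on the shelf: shorts in the top two rows at about (287,103) and (285,153), wholes at about (265,203) and (262,253).

```bash
cat >> h.py <<'E'
def wb(X,Y): X+=C[0];Y+=C[1];return np.array([X*np.cos(A)-Y*np.sin(A),X*np.sin(A)+Y*np.cos(A)])/1000
def to(xy,z,yaw,src=None):
    o=monitor.get_obs()
    if src is None: R=np.array(o["eef_rot"]);p=np.array(o["ee_pos"]);y=np.degrees(np.arctan2(R[1,0],R[0,0]))
    else: p=np.array(src[0]);y=src[1]
    a=np.radians(y);R=np.array([[np.cos(a),np.sin(a),0],[np.sin(a),-np.cos(a),0],[0,0,-1]])
    return (R.T@(np.array([*xy,z])-p)*100).round(2).tolist(),round(y-yaw,1)
E
python3 - <<'E'
from h import *
print(to(wb(97.1,70),.2,86.5))
# tray/dish geometry refine from saved top view
import pickle
c=pickle.load(open("top.pkl","rb"));W=cloud(c);v,u=np.mgrid[:480,:640]
for nm,(x0,x1),lo,hi in (("tray",(145,220),.035,.055),("dish",(425,505),.022,.042)):
    m=(u>=x0)&(u<x1)&(v>=242)&(v<335)&(W[...,2]>lo)&(W[...,2]<hi);P=(W[m][:,:2]*1000)
    best=min(((lambda X,Y:(np.ptp(X)*np.ptp(Y),a,(X.max()+X.min())/2,(Y.max()+Y.min())/2,np.ptp(X),np.ptp(Y)))(P@[np.cos(np.radians(a)),np.sin(np.radians(a))],P@[-np.sin(np.radians(a)),np.cos(np.radians(a))]) for a in np.arange(-12,12,.5)))
    print(nm,np.round(best,1))
E
```

```text
([33.93, 9.09, -0.53], np.float64(7.4))
tray [2.70875e+04 6.50000e+00 5.22300e+02 2.88300e+02 1.90200e+02 1.42400e+02]
dish [ 3.27304e+04  1.00000e+00  4.98200e+02 -4.26100e+02  2.06100e+02
  1.58800e+02]
```

Call:
{"fn": "play_rows", "kwargs": {
  "deltas": [
    [3.5,1,0,1],
    [7,2,0,2],
    [10.5,3,0,3],
    [14,4,0,4],
    [17.5,5,0,5],
    [21,6,0,6],
    [24.5,7,0,7],
    [28,8,0,7.4],
    [31,8.6,0,7.4],
    [33,9.1,0,7.4],
    [33.9,9.1,0,7.4],
    [33.9,9.1,0,7.4]
  ],
  "claw": 0.45,
  "grip_force": 25
}}

```text
t: 23.75
ee_pos: [0.637, 0.104, 0.1912]
eef_rot: [[0.059, 0.998, -0.003], [0.998, -0.059, -0.0], [-0.0, -0.003, -1.0]]
ft_force: [-0.8, -0.6, 0.2]
width: 0.0509
finger_force: 0.0
```

Run:
```python
from h import *
o=monitor.get_obs();print(o["width"],blk(o["ee_pos"]),to(wb(97.1,70),.059,86.5))
c=cap("wrist");cv2.imwrite("pics/w5.png",c["color"])
```

```text
0.05087727041287708 [ 95.2  70.9 191.2] ([-0.09, 0.19, 13.22], np.float64(0.1))
```

View pics/w5.png

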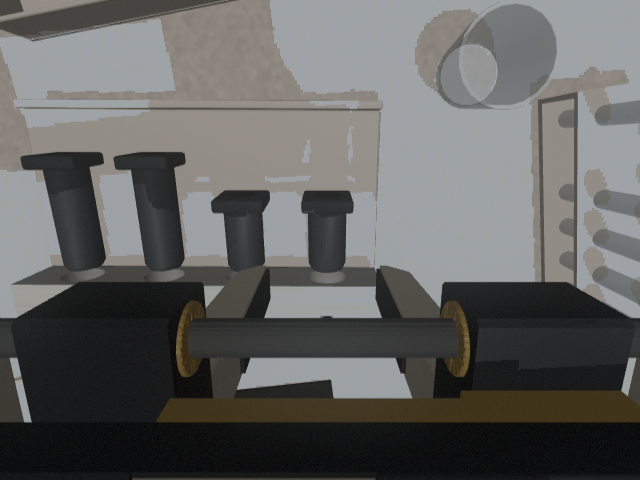

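The target short adapter is centred between the fingers at u≈327, collar at (327,200). I'll descend onto it.

Call:
{"fn": "play_rows", "kwargs": {
  "deltas": [
    [0,0.2,2.5,0],
    [0,0.2,5,0],
    [0,0.2,7.5,0],
    [0,0.2,10,0],
    [0,0.2,11.5,0],
    [0,0.2,12.5,0],
    [0,0.2,13.2,0],
    [0,0.2,13.2,0],
    [0,0.2,13.2,0]
  ]
}}

```text
t: 24.7
ee_pos: [0.6408, 0.103, 0.0622]
eef_rot: [[0.061, 0.998, 0.001], [0.998, -0.061, 0.0], [0.0, 0.001, -1.0]]
ft_force: [-0.6, -0.7, -0.7]
width: 0.0512
finger_force: 0.0
```

Call:
{"fn": "play_rows", "kwargs": {
  "deltas": [
    [0,0,0,0],
    [0,0,0,0],
    [0,0,0,0],
    [0,0,0,0],
    [0,0,0,0],
    [0,0,0,0],
    [0,0,0,0],
    [0,0,0,0]
  ],
  "claw": 1
}}

```text
t: 25.5
ee_pos: [0.6404, 0.1031, 0.0616]
eef_rot: [[0.061, 0.998, 0.001], [0.998, -0.061, 0.0], [0.0, 0.001, -1.0]]
ft_force: [0.5, -0.4, 4.3]
width: 0.0292
finger_force: 25.0
```

Run:
```python
from h import *
o=monitor.get_obs();print(o["width"],o["finger_force"],blk(o["ee_pos"]))
d=np.array([.5055,-.4174]);a=np.radians(1);ex=np.array([np.cos(a),np.sin(a)])
print([to(d+s*.045*ex,.024,91) for s in (1,-1)])
```

```text
0.02921417006790125 25.00018984079361 [98.7 70.2 61.6]
[([-52.42, -5.83, 3.76], np.float64(-4.5)), ([-53.12, -14.8, 3.76], np.float64(-4.5))]
```

Call:
{"fn": "play_rows", "kwargs": {
  "deltas": [
    [0,0,-2,0],
    [0,0,-5,0],
    [0,0,-8,0],
    [-1,0,-11,0],
    [-4,-0.5,-12,0],
    [-8,-1,-12,-1],
    [-12,-1.5,-12,-2],
    [-16,-2,-12,-3],
    [-20,-2.5,-12,-4],
    [-24,-3,-12,-4.5],
    [-28,-3.5,-12,-4.5],
    [-32,-4,-12,-4.5]
  ],
  "grip_force": 35
}}

```text
t: 26.7
ee_pos: [0.5798, -0.2153, 0.1804]
eef_rot: [[-0.018, 1.0, -0.001], [1.0, 0.018, 0.001], [0.001, -0.001, -1.0]]
ft_force: [0.6, 0.6, -0.5]
width: 0.0292
finger_force: 35.0
```

Call:
{"fn": "play_rows", "kwargs": {
  "deltas": [
    [-4,-0.3,0,0],
    [-8,-0.6,0,0],
    [-12,-0.9,0,0],
    [-16,-1.2,0,0],
    [-19,-1.4,0,0],
    [-20.4,-1.8,0,0],
    [-20.4,-1.8,0,0],
    [-20.4,-1.8,0,0]
  ]
}}

```text
t: 27.5
ee_pos: [0.5664, -0.4171, 0.1806]
eef_rot: [[-0.018, 1.0, -0.001], [1.0, 0.018, 0.001], [0.001, -0.001, -1.0]]
ft_force: [0.2, -0.5, 0.7]
width: 0.0289
finger_force: 35.0
```

Run:
```python
from h import *
o=monitor.get_obs();print(o["width"],o["finger_force"])
d=np.array([.5055,-.4174]);a=np.radians(1);ex=np.array([np.cos(a),np.sin(a)])
print([to(d+s*.045*ex,.0255,91) for s in (1,-1)])
```

```text
0.028877824555736176 34.998333156108856
[([0.08, -1.58, 15.51], np.float64(0.0)), ([0.08, -10.58, 15.51], np.float64(0.0))]
```

Call:
{"fn": "play_rows", "kwargs": {
  "deltas": [
    [0,-1,2.5,0],
    [0,-1.6,5,0],
    [0,-1.6,7.5,0],
    [0,-1.6,10,0],
    [0,-1.6,12,0],
    [0,-1.6,13.5,0],
    [0,-1.6,14.5,0],
    [0,-1.6,15.2,0],
    [0,-1.6,15.4,0],
    [0,-1.6,15.4,0],
    [0,-1.6,15.4,0]
  ]
}}

```text
t: 28.6
ee_pos: [0.5509, -0.4191, 0.0282]
eef_rot: [[-0.018, 1.0, 0.001], [1.0, 0.018, -0.001], [-0.001, 0.001, -1.0]]
ft_force: [-0.6, 0.1, -0.2]
width: 0.0288
finger_force: 35.0
```

Call:
{"fn": "play_rows", "kwargs": {
  "deltas": [
    [0,0,0,0],
    [0,0,0,0],
    [0,0,0,0],
    [0,0,0,0],
    [0,0,-2,0],
    [0,0,-5,0],
    [0,0,-9,0],
    [0,0,-13,0],
    [0,0,-16,0],
    [0,0,-16,0]
  ],
  "claw": 0.45
}}

```text
t: 29.6
ee_pos: [0.5528, -0.4207, 0.1945]
eef_rot: [[-0.018, 1.0, 0.008], [1.0, 0.018, -0.007], [-0.007, 0.008, -1.0]]
ft_force: [-0.1, -0.3, 0.4]
width: 0.0512
finger_force: 0.0
```

Run:
```python
from h import *
print(monitor.get_obs()["width"],to(wb(32.2,70),.19,86.5),blk([.5627,.1003,0]))
```

```text
0.05122787841654576 ([52.72, 3.06, 0.45], np.float64(4.5)) [21.3 62.7  0. ]
```

Call:
{"fn": "play_rows", "kwargs": {
  "deltas": [
    [4,0.2,0,0],
    [8,0.4,0,0],
    [12.5,0.7,0,0],
    [17,1,0,0.5],
    [21.5,1.3,0,1],
    [26,1.6,0,1.5],
    [30.5,1.8,0,2],
    [35,2,0,2.5],
    [39.5,2.3,0,3],
    [44,2.6,0,3.5],
    [48,2.9,0,4],
    [51,3.1,0,4.5]
  ]
}}

```text
t: 30.8
ee_pos: [0.5716, 0.0945, 0.1864]
eef_rot: [[0.06, 0.998, -0.001], [0.998, -0.06, 0.0], [0.0, -0.001, -1.0]]
ft_force: [0.9, 0.3, 0.3]
width: 0.0514
finger_force: 0.0
```

Call:
{"fn": "play_rows", "kwargs": {
  "deltas": [
    [1.7,0,0,0],
    [1.7,0,0,0],
    [1.7,0,0,0]
  ]
}}

```text
t: 31.1
ee_pos: [0.5732, 0.1082, 0.1867]
eef_rot: [[0.06, 0.998, -0.001], [0.998, -0.06, -0.001], [-0.001, -0.001, -1.0]]
ft_force: [0.6, 0.5, -0.4]
width: 0.0508
finger_force: 0.0
```

Run:
```python
from h import *
print(monitor.get_obs()["width"],to(wb(32.2,70),.0605,86.5))
```

```text
0.05082063900495956 ([-0.12, 0.09, 12.62], np.float64(0.1))
```

Call:
{"fn": "play_rows", "kwargs": {
  "deltas": [
    [-0.1,0.1,2.5,0],
    [-0.1,0.1,5,0],
    [-0.1,0.1,7.5,0],
    [-0.1,0.1,10,0],
    [-0.1,0.1,11.2,0],
    [-0.1,0.1,12.2,0],
    [-0.1,0.1,12.6,0],
    [-0.1,0.1,12.6,0],
    [-0.1,0.1,12.6,0]
  ]
}}

```text
t: 32.0
ee_pos: [0.5751, 0.1078, 0.0623]
eef_rot: [[0.061, 0.998, 0.002], [0.998, -0.061, 0.0], [0.0, 0.002, -1.0]]
ft_force: [0.7, 0.2, 1.1]
width: 0.0516
finger_force: 0.0
```

Call:
{"fn": "play_rows", "kwargs": {
  "deltas": [
    [0,0,0,0],
    [0,0,0,0],
    [0,0,0,0],
    [0,0,0,0],
    [0,0,0,0],
    [0,0,0,0],
    [0,0,0,0],
    [0,0,0,0]
  ],
  "claw": 1
}}

```text
t: 32.8
ee_pos: [0.5745, 0.1079, 0.0615]
eef_rot: [[0.061, 0.998, 0.001], [0.998, -0.061, 0.0], [0.0, 0.001, -1.0]]
ft_force: [0.4, 0.6, 4.4]
width: 0.029
finger_force: 35.0
```

Call:
{"fn": "play_rows", "kwargs": {
  "deltas": [
    [0,0,-2,0],
    [0,0,-5,0],
    [0,0,-8,0],
    [-1,0,-11,0],
    [-4,-0.5,-12,0],
    [-8,-1,-12,-1],
    [-12,-1.5,-12,-2],
    [-16,-2,-12,-3],
    [-20,-2.5,-12,-4],
    [-24,-3,-12,-4.5],
    [-28,-3.5,-12,-4.5],
    [-32,-4,-12,-4.5]
  ]
}}

```text
t: 34.0
ee_pos: [0.514, -0.2105, 0.1806]
eef_rot: [[-0.018, 1.0, -0.001], [1.0, 0.018, 0.0], [0.0, -0.001, -1.0]]
ft_force: [0.7, -0.0, -0.4]
width: 0.0289
finger_force: 35.0
```

Run:
```python
from h import *
o=monitor.get_obs();print(o["width"],o["finger_force"])
d=np.array([.5055,-.4174]);a=np.radians(1);ex=np.array([np.cos(a),np.sin(a)])
print([to(d+s*.045*ex,.0255,91) for s in (1,-1)])
```

```text
0.028873081763696372 35.000039935112
[([-20.67, 3.28, 15.51], np.float64(0.0)), ([-20.67, -5.72, 15.51], np.float64(0.0))]
```

Call:
{"fn": "play_rows", "kwargs": {
  "deltas": [
    [-4,-1,0,0],
    [-8,-2,0,0],
    [-12,-3.2,0,0],
    [-16,-4.4,0,0],
    [-19,-5.4,0,0],
    [-20.6,-5.7,0,0],
    [-20.6,-5.7,0,0],
    [-20.6,-5.7,0,0],
    [-20.6,-5.7,3,0],
    [-20.6,-5.7,6,0],
    [-20.6,-5.7,9,0]
  ]
}}

```text
t: 35.1
ee_pos: [0.4627, -0.4143, 0.0905]
eef_rot: [[-0.02, 1.0, 0.001], [1.0, 0.02, -0.0], [-0.0, 0.001, -1.0]]
ft_force: [0.5, -0.2, -0.7]
width: 0.0289
finger_force: 35.0
```

Call:
{"fn": "play_rows", "kwargs": {
  "deltas": [
    [0,0,2,0],
    [0,0,4,0],
    [0,0,5.5,0],
    [0,0,6.2,0],
    [0,0,6.4,0],
    [0,0,6.4,0],
    [0,0,6.4,0]
  ]
}}

```text
t: 35.8
ee_pos: [0.4623, -0.4167, 0.0284]
eef_rot: [[-0.018, 1.0, 0.001], [1.0, 0.018, -0.001], [-0.001, 0.001, -1.0]]
ft_force: [0.8, -0.0, -0.7]
width: 0.0287
finger_force: 35.0
```

Call:
{"fn": "play_rows", "kwargs": {
  "deltas": [
    [0,0,0,0],
    [0,0,0,0],
    [0,0,0,0],
    [0,0,0,0],
    [0,0,-2,0],
    [0,0,-5,0],
    [0,0,-9,0],
    [0,0,-13,0],
    [0,0,-16,0],
    [0,0,-16,0]
  ],
  "claw": 0.45
}}

```text
t: 36.8
ee_pos: [0.4638, -0.4185, 0.1938]
eef_rot: [[-0.018, 1.0, 0.007], [1.0, 0.018, -0.007], [-0.007, 0.007, -1.0]]
ft_force: [-0.2, -0.6, 0.3]
width: 0.0513
finger_force: 0.0
```

```bash
python3 - <<'E'
from h import *
print(monitor.get_obs()["width"],to(wb(-34,81),.19,86.5))
c=cap("wrist");cv2.imwrite("pics/w6.png",c["color"])
E
python3 find.py
```

```text
0.051252363292712246 ([53.96, 5.44, 0.38], np.float64(4.5))
[250, 274, 31, 8, 85] [517.6 117.8] [78.3 10.2] 83.9 blk [-24.7  77.3  72.2]
[246, 282, 34, 7, 97] [499.3 122.2] [83.7 13. ] 89.6 blk [-43.3  80.6  75.8]
[246, 299, 32, 15, 184] [444.6 122.1] [78.1 33. ] 87.5 blk [-97.9  77.2  75.4]
```

View pics/w6.png

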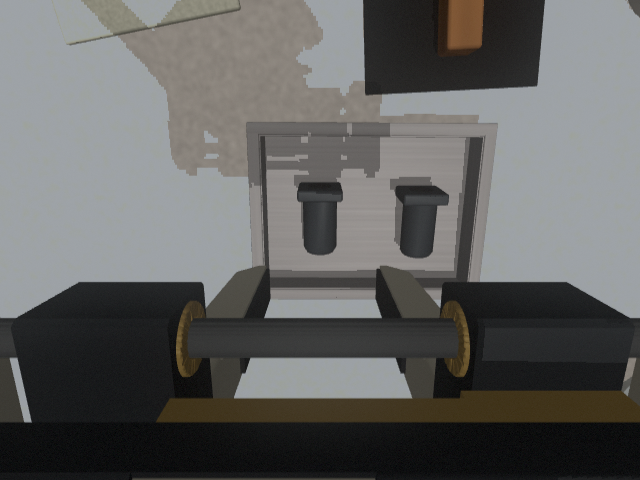

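Both shorts lie flat in the dish, at (320,218) and (418,221). Now the full-length ones.

Call:
{"fn": "play_rows", "kwargs": {
  "deltas": [
    [4,0.4,0,0],
    [8,0.8,0,0],
    [12.5,1.2,0,0],
    [17,1.7,0,0.5],
    [21.5,2.1,0,1],
    [26,2.6,0,1.5],
    [30.5,3,0,2],
    [35,3.5,0,2.5],
    [39.5,4,0,3],
    [44,4.5,0,3.5],
    [48.5,5,0,4],
    [52,5.4,0,4.5]
  ]
}}

```text
t: 38.1
ee_pos: [0.5049, 0.1071, 0.185]
eef_rot: [[0.06, 0.998, -0.003], [0.998, -0.06, 0.0], [-0.0, -0.003, -1.0]]
ft_force: [-0.5, -0.8, -0.2]
width: 0.051
finger_force: 0.0
```

Call:
{"fn": "play_rows", "kwargs": {
  "deltas": [
    [2,0,0,0],
    [2,0,0,0],
    [2,0,0,0]
  ]
}}

```text
t: 38.4
ee_pos: [0.5065, 0.1246, 0.1854]
eef_rot: [[0.059, 0.998, -0.003], [0.998, -0.059, -0.001], [-0.001, -0.003, -1.0]]
ft_force: [0.4, -0.9, -0.5]
width: 0.0512
finger_force: 0.0
```

Run:
```python
from h import *
print(monitor.get_obs()["width"],to(wb(-34,81),.0605,86.5))
```

```text
0.05119470759620498 ([-0.25, 0.23, 12.49], np.float64(0.1))
```

Call:
{"fn": "play_rows", "kwargs": {
  "deltas": [
    [-0.2,0.1,2.5,0],
    [-0.2,0.1,5,0],
    [-0.2,0.1,7.5,0],
    [-0.2,0.1,10,0],
    [-0.2,0.1,11.2,0],
    [-0.2,0.1,12.2,0],
    [-0.2,0.1,12.5,0],
    [-0.2,0.1,12.5,0],
    [-0.2,0.1,12.5,0]
  ]
}}

```text
t: 39.3
ee_pos: [0.5093, 0.1227, 0.0633]
eef_rot: [[0.061, 0.998, 0.002], [0.998, -0.061, 0.0], [0.0, 0.002, -1.0]]
ft_force: [0.4, 0.6, -0.2]
width: 0.051
finger_force: 0.0
```

Call:
{"fn": "play_rows", "kwargs": {
  "deltas": [
    [0,0,0,0],
    [0,0,0,0],
    [0,0,0,0],
    [0,0,0,0],
    [0,0,0,0],
    [0,0,0,0],
    [0,0,0,0],
    [0,0,0,0]
  ],
  "claw": 1
}}

```text
t: 40.1
ee_pos: [0.5087, 0.1227, 0.0625]
eef_rot: [[0.061, 0.998, 0.001], [0.998, -0.061, 0.0], [0.0, 0.001, -1.0]]
ft_force: [0.1, -0.3, 5.3]
width: 0.029
finger_force: 35.0
```

```bash
cat > tr.py <<'E'
from h import *
o=monitor.get_obs();print(o["width"],o["finger_force"],blk(o["ee_pos"]))
d=np.array([.4863,.3456]);a=np.radians(6.5);ex=np.array([np.cos(a),np.sin(a)]);ey=np.array([-ex[1],ex[0]])
print([to(d+s*.045*ex-.004*ey,.0265,96.5) for s in (1,-1)])
E
python3 tr.py
```

```text
0.029046090423433917 35.00302612781525 [-34.   81.7  62.5]
[([22.5, 0.92, 3.6], np.float64(-10.0)), ([20.94, -7.94, 3.6], np.float64(-10.0))]
```

Call:
{"fn": "play_rows", "kwargs": {
  "deltas": [
    [0,0,-2,0],
    [0,0,-5,0],
    [0,0,-8,0],
    [1,0,-10,-1],
    [4,0.2,-10,-2.5],
    [8,0.4,-10,-4],
    [12,0.6,-10,-5.5],
    [16,0.8,-10,-7],
    [20,0.9,-10,-8.5],
    [22.5,0.9,-10,-10],
    [22.5,0.9,-10,-10],
    [22.5,0.9,-10,-10]
  ]
}}

```text
t: 41.3
ee_pos: [0.5304, 0.3465, 0.1611]
eef_rot: [[-0.114, 0.993, -0.001], [0.993, 0.114, -0.001], [-0.001, -0.002, -1.0]]
ft_force: [0.6, -0.4, -0.6]
width: 0.0289
finger_force: 35.0
```

```bash
python3 tr.py
```

```text
0.028852312934095 34.998584389686584 [-26.  306.5 161.1]
[([0.01, 0.11, 13.46], np.float64(0.1)), ([0.02, -8.89, 13.46], np.float64(0.1))]
```

Call:
{"fn": "play_rows", "kwargs": {
  "deltas": [
    [0,0.1,3,0],
    [0,0.1,6,0],
    [0,0.1,8.5,0],
    [0,0.1,11,0],
    [0,0.1,12.5,0],
    [0,0.1,13.2,0],
    [0,0.1,13.4,0],
    [0,0.1,13.4,0],
    [0,0.1,13.4,0]
  ]
}}

```text
t: 42.2
ee_pos: [0.533, 0.3473, 0.0297]
eef_rot: [[-0.114, 0.994, 0.002], [0.994, 0.114, 0.001], [0.001, 0.002, -1.0]]
ft_force: [1.0, 0.8, -0.5]
width: 0.0291
finger_force: 35.0
```

Call:
{"fn": "play_rows", "kwargs": {
  "deltas": [
    [0,0,0,0],
    [0,0,0,0],
    [0,0,0,0],
    [0,0,0,0],
    [0,0,-2,0],
    [0,0,-5,0],
    [0,0,-9,0],
    [0,0,-13,0],
    [0,0,-15,0],
    [0,0,-15,0]
  ],
  "claw": 0.45
}}

```text
t: 43.2
ee_pos: [0.5343, 0.3481, 0.1832]
eef_rot: [[-0.114, 0.993, 0.007], [0.994, 0.114, 0.004], [0.003, 0.007, -1.0]]
ft_force: [1.0, 0.7, 0.2]
width: 0.0513
finger_force: 0.0
```

```bash
python3 - <<'E'
from h import *
print(monitor.get_obs()["width"],to(wb(-100.3,81),.19,86.5))
E
python3 find.py
```

```text
0.051256960317089845 ([-21.02, -11.65, -0.68], np.float64(10.0))
[246, 299, 32, 15, 179] [444.5 122.2] [78.5 33. ] 87.4 blk [-98.   77.3  75.7]
```

Call:
{"fn": "play_rows", "kwargs": {
  "deltas": [
    [-3,-1.5,0,1],
    [-6.5,-3.5,0,2.5],
    [-10,-5.5,0,4],
    [-13.5,-7.5,0,5.5],
    [-17,-9.5,0,7],
    [-20,-11,0,8.5],
    [-21,-11.6,0,10],
    [-21,-11.6,0,10],
    [-21,-11.6,0,10]
  ]
}}

```text
t: 44.15
ee_pos: [0.4406, 0.1255, 0.1775]
eef_rot: [[0.06, 0.998, -0.001], [0.998, -0.06, 0.0], [0.0, -0.001, -1.0]]
ft_force: [0.2, -0.0, 0.6]
width: 0.0509
finger_force: 0.0
```

Run:
```python
from h import *
print(monitor.get_obs()["width"],to(wb(-99.5,81),.061,86.5))
```

```text
0.05092166569942803 ([0.06, 0.26, 11.65], np.float64(0.0))
```

Call:
{"fn": "play_rows", "kwargs": {
  "deltas": [
    [0,0.1,2.5,0],
    [0,0.1,5,0],
    [0,0.1,7.5,0],
    [0,0.1,9.5,0],
    [0,0.1,10.8,0],
    [0,0.1,11.4,0],
    [0,0.1,11.6,0],
    [0,0.1,11.6,0],
    [0,0.1,11.6,0]
  ]
}}

```text
t: 45.05
ee_pos: [0.4425, 0.1251, 0.0632]
eef_rot: [[0.061, 0.998, 0.002], [0.998, -0.061, 0.0], [0.0, 0.002, -1.0]]
ft_force: [0.4, -0.6, 0.4]
width: 0.0509
finger_force: 0.0
```

Call:
{"fn": "play_rows", "kwargs": {
  "deltas": [
    [0,0,0,0],
    [0,0,0,0],
    [0,0,0,0],
    [0,0,0,0],
    [0,0,0,0],
    [0,0,0,0],
    [0,0,0,0],
    [0,0,0,0]
  ],
  "claw": 1
}}

```text
t: 45.85
ee_pos: [0.4419, 0.1249, 0.0624]
eef_rot: [[0.061, 0.998, 0.0], [0.998, -0.061, -0.0], [-0.0, 0.0, -1.0]]
ft_force: [-0.4, -1.3, 4.4]
width: 0.0288
finger_force: 35.0
```

```bash
python3 tr.py
```

```text
0.02883281780928207 35.00518172979355 [-100.8   79.8   62.4]
[([22.68, 7.6, 3.59], np.float64(-10.0)), ([21.12, -1.26, 3.59], np.float64(-10.0))]
```

Call:
{"fn": "play_rows", "kwargs": {
  "deltas": [
    [0,0,-2,0],
    [0,0,-5,0],
    [0,0,-8,0],
    [1,0,-10,-1],
    [4,-0.2,-10,-2.5],
    [8,-0.4,-10,-4],
    [12,-0.6,-10,-5.5],
    [16,-0.9,-10,-7],
    [20,-1.2,-10,-8.5],
    [21.1,-1.3,-10,-10],
    [21.1,-1.3,-10,-10],
    [21.1,-1.3,-10,-10]
  ]
}}

```text
t: 47.05
ee_pos: [0.4411, 0.3353, 0.1615]
eef_rot: [[-0.113, 0.994, -0.001], [0.994, 0.113, -0.001], [-0.001, -0.001, -1.0]]
ft_force: [-0.3, -0.7, -0.2]
width: 0.0292
finger_force: 35.0
```

```bash
python3 tr.py
python3 - <<'E'
from h import *
c=cap("wrist");cv2.imwrite("pics/w7.png",c["color"])
E
```

```text
0.029223492136266727 34.995833337306976 [-114.4  289.8  161.5]
[([0.11, 9.11, 13.5], np.float64(0.0)), ([0.11, 0.11, 13.5], np.float64(0.0))]
```

View pics/w7.png

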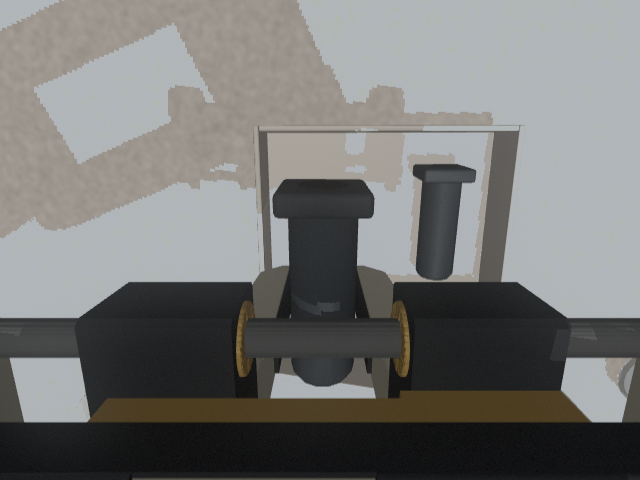

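The held adapter is level at (322,280). The first one lies in the tray at (440,220), well clear, so I'll lower this one.

Call:
{"fn": "play_rows", "kwargs": {
  "deltas": [
    [0.1,0.1,3,0],
    [0.1,0.1,6,0],
    [0.1,0.1,8.5,0],
    [0.1,0.1,11,0],
    [0.1,0.1,12.5,0],
    [0.1,0.1,13.2,0],
    [0.1,0.1,13.4,0],
    [0.1,0.1,13.4,0],
    [0.1,0.1,13.4,0]
  ]
}}

```text
t: 48.0
ee_pos: [0.4433, 0.3379, 0.0295]
eef_rot: [[-0.114, 0.994, 0.002], [0.994, 0.114, 0.001], [0.001, 0.002, -1.0]]
ft_force: [0.1, 0.1, -0.4]
width: 0.0289
finger_force: 35.0
```

Call:
{"fn": "play_rows", "kwargs": {
  "deltas": [
    [0,0,0,0],
    [0,0,0,0],
    [0,0,0,0],
    [0,0,0,0],
    [0,0,-2,0],
    [0,0,-5,0],
    [0,0,-9,0],
    [0,0,-13,0],
    [-3,0,-16,0],
    [-7,0,-16,0],
    [-11,0,-16,0],
    [-12,0,-16,0]
  ],
  "claw": 0.45
}}

```text
t: 49.2
ee_pos: [0.4564, 0.2153, 0.1885]
eef_rot: [[-0.111, 0.994, 0.001], [0.994, 0.111, -0.001], [-0.001, 0.001, -1.0]]
ft_force: [0.1, 0.1, -1.0]
width: 0.0508
finger_force: 0.0
```

Run:
```python
from h import *
o=monitor.get_obs();print(o["width"],o["ee_pos"])
c=cap("top");cv2.imwrite("pics/t4.png",cv2.resize(c["color"][160:360,130:530],None,fx=2,fy=2))
```

```text
0.050816114859086194 [0.456379   0.21534459 0.18853627]
```

View pics/t4.png

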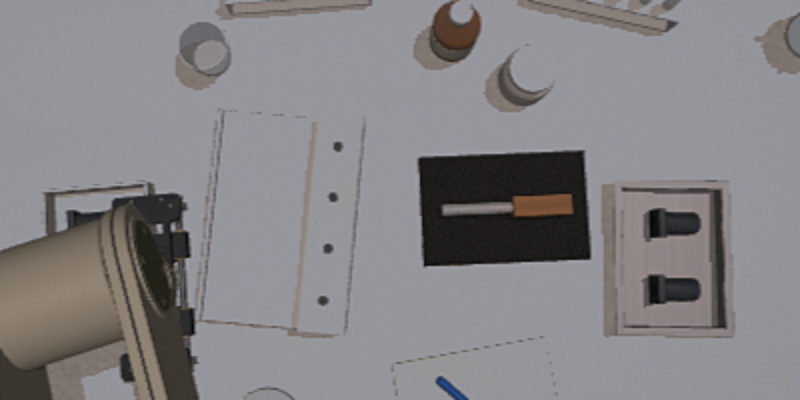

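The rod is on its mat and the shorts are in the dish at (675,222) and (675,290). I'll move the arm clear and check the tray and rod.

Call:
{"fn": "play_rows", "kwargs": {
  "deltas": [
    [-3,0,-1,0],
    [-7,0,-2,0],
    [-11,0,-3,0],
    [-15,0,-4,0],
    [-18,0,-5,0],
    [-18,0,-6,0],
    [-18,0,-6,0],
    [-18,0,-6,0]
  ]
}}

```text
t: 50.05
ee_pos: [0.4765, 0.0407, 0.248]
eef_rot: [[-0.115, 0.993, 0.0], [0.993, 0.115, 0.001], [0.001, 0.0, -1.0]]
ft_force: [-0.9, 0.2, -0.3]
width: 0.0513
finger_force: 0.0
```

Run:
```python
from h import *
c=cap("top");d=c["color"];cv2.imwrite("pics/t5.png",cv2.resize(d[160:360,130:530],None,fx=2,fy=2))
W=cloud(c);m=(d.sum(-1)<130);m[:,:155]=0;m[:,205:]=0;m[:258]=0;m[320:]=0
n,l,s,ce=cv2.connectedComponentsWithStats(m.astype(np.uint8))
for i in range(1,n):
    if s[i,4]>60: print(s[i],np.nanpercentile(W[l==i],[5,95],axis=0).round(3).tolist())
```

```text
[165 265  35  15 203] [[0.515, 0.303, 0.024], [0.546, 0.381, 0.04]]
[166 299  34  14 205] [[0.428, 0.297, 0.025], [0.458, 0.374, 0.04]]
```

View pics/t5.png

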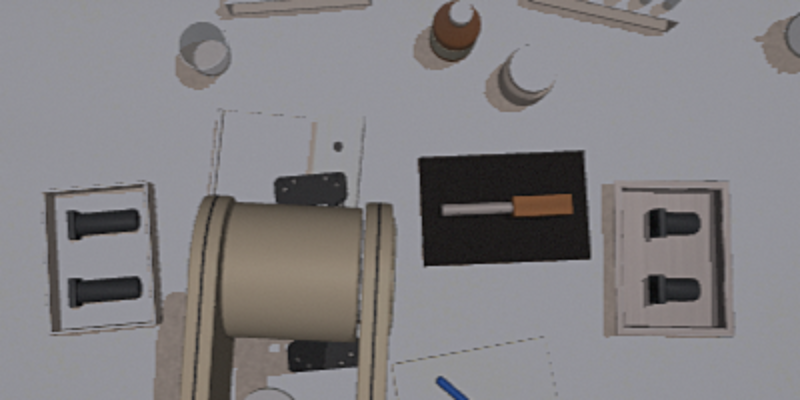

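Both full-length adapters are in the tray at (105,222) and (105,290), both shorts are in the dish, the rod is on its mat, and the jar and beaker haven't moved.

```bash
python3 -c "
from bench import job
print(job.job_done())"
```

```text
the job is handed in; nothing more can be done
None
```

The job is handed in: all four adapters were driven out onto the shelf, the two full-length ones are in the tray, the two short ones are in the dish, the drift rod is back on its mat, and the jar and beaker were left alone.

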